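# Press the wooden lid flush into the tilted-out semolina bin

## Robot

A 6-joint arm with a two-finger parallel gripper is mounted at the origin on the work surface. World frame = base frame: x ahead of the robot, y to its left, z up, the work surface at z = 0. Lengths are in m, angles in rad, forces in N, time in s.
With the tool pointing down it reaches from about 0.3 to 0.775 m from the base axis. Payload 14.6 kg.
Tool frame: the origin (TCP) lies midway between the tips of the shut fingers; the grasp point (between the pads) lies 19 mm behind it (tcp_to_grasp is the distance from the TCP to the grasp point, in m); z points along the fingers, y is the line along which they close (so a half turn about z gives the same grasp; the last joint's range is limited). The gripper opens to 94 mm and grips with 3 to 60 N. Pads are 16 mm wide; open, the fingers measure 119 mm over their backs; the gripper's body (75 mm by 177 mm) begins 78 mm behind the grasp point.
Start: joints at [-1.41, 0.3, 1.521, -0, 1.321, -0.067], TCP at [0.124, -0.536, 0.205] pointing down, gripper open.
Joint ranges: [-3.03, 3.03], [-0.79, 2.21], [0.23, 2.52], [-1.04, 4.18], [0, 3.07], [-2.55, 2.55]. Speed limits (rad/s): [2.22, 2.22, 2.57, 3.14, 3.14, 3.14].

## Interface

Orientations are given as [roll, pitch, yaw] about the fixed x, y, z axes, in that order (R = Rz(yaw) Ry(pitch) Rx(roll)).
In Python, from station import * gives the robot as it stands.
- The arm moves only by the tool send_rows, never from a script. Its argument "motion" is a list of rows, each a list of 3 entries, a list of its own where there are three numbers: the shift along the tool's x, y, z in units of 0.03 m (1.0 is 0.03 m), then the turn, a rotation vector about the tool's x, y, z in units of 0.12 rad (1.0 is 0.12 rad), then the opening, from -1 (shut) to 1 (fully open). In form: [[[x, y, z], [rx, ry, rz], grip], ...]. A call has 1 to 12 rows; each row shifts and turns the commanded pose from where the row before left it, along the tool's axes as they then stand; what a row does not reach is not made up. A row lasts 1/10 s, in which the tool goes at most 50 mm and 8.59 degrees, less where a joint would pass 70% of its speed; a pose out of reach is approached as far as the arm can. A call with a number of a shift or a turn outside -1 to 1 is refused whole. A call with a gripper value outside its range is refused whole. The fingers move at their own pace and stop on an object; "squeeze" is the grip in N (left out, the last holds). Time passes only in rows, so rows that do not move let the fingers close. It gives the time, the measured TCP pose, the force, the opening and the grip force at its end, in the units of the state.
- get_obs(): the state, without advancing time (a new reading comes with each control period).
- camera(name): name is "scene" or "top" or "wrist"; returns a dict with "pixels" (384x512x3 uint8, red, green, blue), "depth" (384x512 float32, m along the optical axis (not along the pixel's ray), 0 where there is no reading), "fx", "fy", "cx", "cy" (pixels), "rvec" (rotation vector, rad) and "tvec" (3), from world to camera coordinates, as OpenCV has them. Camera axes: x right, y down, z forward; pixel columns grow to the right and rows downward; lengths in m; the calibration is good to about 2 mm. A picture is of the moment at which its call begins.
- hand_in(): hands the job in; it is judged then, once.
The state is a dict: "time_s": time; "qpos": joint angles; "joint_vel": joint speeds; "tau": joint torques, N m; "ee_pos": TCP position; "eef_rot": TCP orientation; "force": force on the tool from outside, world axes, zero at the start; "moment": the same for the moment, N m; "grip_width": finger opening in m; "grip_force": force on a finger pad.
Only numpy, scipy, OpenCV 4.12 (cv2) and the standard library are available. Lean on these libraries where they do the work, as an engineer would, in place of code of your own. Each camera call takes 0.05 s, during which the arm holds its last target. There are 200 camera calls.

## Task

Put the loose olive-wood lid, handle side out, into the sloping mouth of the tilted-out white semolina bin, and press it down past the rubber seals with steady hand pressure, no hard shove, until it sits fully home and level, flush with the rims at both ends. Leave it there, and leave the clay tajine lid, measuring cup and scoop where they stand.

Things in the scene. Friction and masses are not known exactly. Their poses are not given: they have to be found in the camera images.
- lid: Loose flat olive-wood lid, 110 mm (its x) by 150 mm (its y), 12 mm thick, about 0.24 kg, lying on the counter left or right, handle up. Origin: centre of its underside, z towards the handle side. It fits the mouth either way round (handle end left or right).
- handle (a point): Middle of the top of the lid's only handle: a dark wooden T-bar along the lid's x, 60 mm long, 14 mm wide, 12 mm high, on an 8 mm wide stem; its top is 28 mm above the lid's top face (40 mm above the underside), off centre at x = 0, y = +50 mm of the lid.
- mouth: Fixed mouth of the white bin, sloping down away from the robot at 28.6 degrees. Origin: centre of the seat plane where the lid's underside ends up, 152 mm over the counter; x up the slope towards the robot, z square out of the mouth. Recess 113 mm (x) by 153 mm (y) over a seat ledge. End and upper rims stand 12 mm over the seat (flush with a seated lid), the lower lip, at x = -56.5 mm, 20 mm.
- seal_mid (a point): Middle of one seal, 8 mm over the seat. A black sprung bead, 90 mm long along the mouth's x, at either end (mouth y = +-75 mm) bulges 3.5 mm into the recess: a loosely laid lid rests on both about 8 mm too high. Each side slips past its bead, down to the seat, at about 7 to 18 N square to the mouth, and friction then holds it. Pressing at one end leaves the other end proud.
- bin: Fixed housing with the bin; it does not move. Origin: on the counter below the mouth's centre, x towards the robot, z up. The bin, 200 mm wide, stands out on the far side below the mouth. White cheeks at y = +-130 to 142 mm, x = 40 to 160 mm, 245 mm high, carry the granite slab.
- slab_edge (a point): Middle of the upper edge, over the mouth, of the granite slab (290 mm wide, 140 mm deep, 25 mm thick, top 270 mm over the counter), 28 mm from the mouth's centre along the bin's x. It overhangs the mouth's upper edge: over the middle and upper part of the mouth a vertical gripper strikes it, one tilted square to the mouth clears it.
- tajine: Bystander, leave alone: loose conical terracotta tajine lid, 184 mm across, 146 mm high, on the side of the counter where the wooden lid is not. Origin at the centre of its underside.
- cup: Bystander, leave alone: loose steel measuring cup, 84 mm across, 80 mm high, flat handle 90 mm long along its -x at 74 mm height, beside the housing. Origin at the centre of its underside.
- scoop: Bystander, leave alone: loose olive-wood scoop about 175 mm long and 30 mm high, lying beside the housing, origin under the middle of its bowl, handle along its -x.
Mind the look-alikes: they are no part of the job. Leave any grey or purple look-alike of the lid alone.

How it is judged:
At the end, for the whole second after the job is handed in: The lid lies in the bin's mouth, handle out, centred within 6 mm, its underside within 2.5 mm of the seat plane and parallel to it within 0.025 rad (1.4 degrees), at rest; the tajine lid, cup and scoop are each within 30 mm of where they stood (x of lid in the frame of mouth between -0.006 and 0.006 m and y of lid in the frame of mouth between -0.006 and 0.006 m and z of lid in the frame of mouth between -0.003 and 0.0025 m and angle between the z axis of lid and the z axis of mouth, either way round below 0.025 rad and angle between lid's own z axis and vertical below 1 rad and linear speed of lid below 0.01 m/s and distance of each of tajine, cup, scoop from where it was at the start of the episode below 0.03 m); the robot touches nothing.
It fails at once if the lid is forced: more than 70 N between lid and bin (contact force between lid and bin above 70 N).
It fails at once if the tajine is pushed more than 30 mm from its place (distance of tajine from where it was at the start of the episode above 0.03 m).
It fails at once if the cup is pushed more than 30 mm from its place (distance of cup from where it was at the start of the episode above 0.03 m).
It fails at once if the scoop is pushed more than 30 mm from its place (distance of scoop from where it was at the start of the episode above 0.03 m).
It also fails if it takes over 61 s, if anything falls off the work surface, if the arm or the gripper's body presses on something with over 40 N, if the wrist force passes 120 N, or if a joint passes its speed limit or range.

## Working session

There is one attempt and no reset: what is moved stays moved. The work goes in short steps, Python scripts to look and compute and a tool call to move; the robot and the scene stay as the last step left them, time stands still between calls to the robot, and variables do not carry over. Pictures are saved under pics/ and viewed, at most 10 in all, crops included, and the job is handed in when it is done.

Besides the shell and the picture viewer there is one more tool, called after "Call:" as name(argument=value, ...), one argument or row to a line, values as JSON. send_rows: Moves the arm, as the interface text tells. Its arguments: {"type":"object","properties":{"motion":{"type":"array"},"squeeze":{"type":"number"}},"required":["motion"]}

```bash
mkdir -p pics; ls
cat > h.py <<'E'
from station import *
import numpy as np, cv2
def cam(n):
    c=camera(n); R=cv2.Rodrigues(np.array(c['rvec'],float))[0]; c['R']=R; c['C']=-R.T@np.array(c['tvec'],float).ravel(); return c
def cloud(c):
    d=c['depth']; v,u=np.mgrid[:384,:512]
    P=np.stack([(u-c['cx'])/c['fx']*d,(v-c['cy'])/c['fy']*d,d],-1)
    return P@c['R']+c['C']
E
python3 - <<'E'
from h import *
o=get_obs();print(o)
ims=[]
for n in ['scene','top']:
    c=cam(n); np.savez(f'{n}.npz',**c)
    print(n,c['C'],c['R'][2]); ims.append(c['pixels'])
    cv2.imwrite(f'pics/{n}.png',cv2.resize(c['pixels'][...,::-1],(768,576)))
E
```

```text
pics
{'time_s': 0.0, 'qpos': array([-1.40956824e+00,  3.00470019e-01,  1.52163540e+00, -1.53279149e-05,
        1.32069631e+00, -6.66158176e-02]), 'joint_vel': array([ 0.00142217, -0.00025922,  0.00100736,  0.00015595,  0.00027514,
       -0.00122556]), 'tau': array([-8.16627271e-04, -5.31809092e+01, -3.52740777e+01,  7.08568026e-02,
        2.44136655e-02, -9.26714347e-05]), 'ee_pos': array([ 0.12417157, -0.53550696,  0.20486395]), 'eef_rot': array([-3.14038527e+00, -6.56708467e-05,  2.27847662e-01]), 'force': array([-0.03037961, -0.7680393 ,  0.06796121]), 'moment': array([-0.01242239,  0.01471868, -0.01229069]), 'grip_force': 0.0, 'grip_width': 0.0943537969340447}
scene [ 1.15838067 -0.91023304  0.99676044] [-0.43602026  0.6925859  -0.57463998]
top [0.42813004 0.07579191 1.21846741] [ 0.09725054  0.03212678 -0.99474127]
```

View pics/top.png

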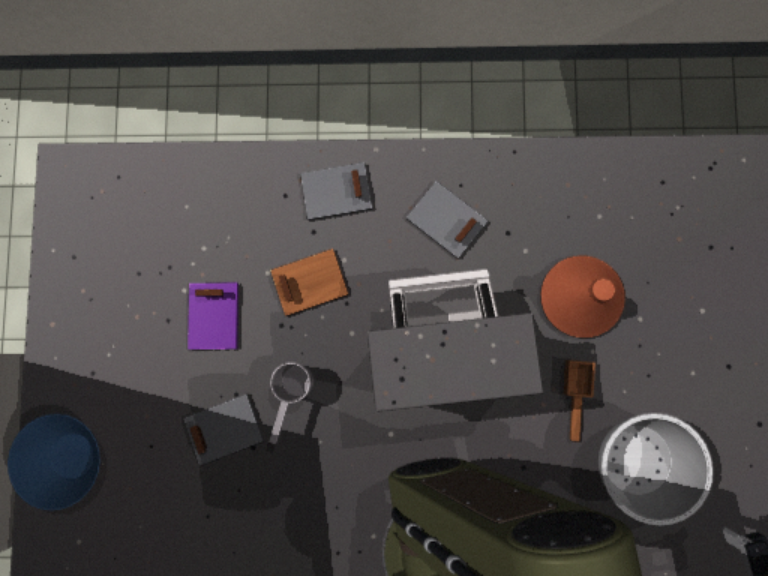

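View pics/scene.png

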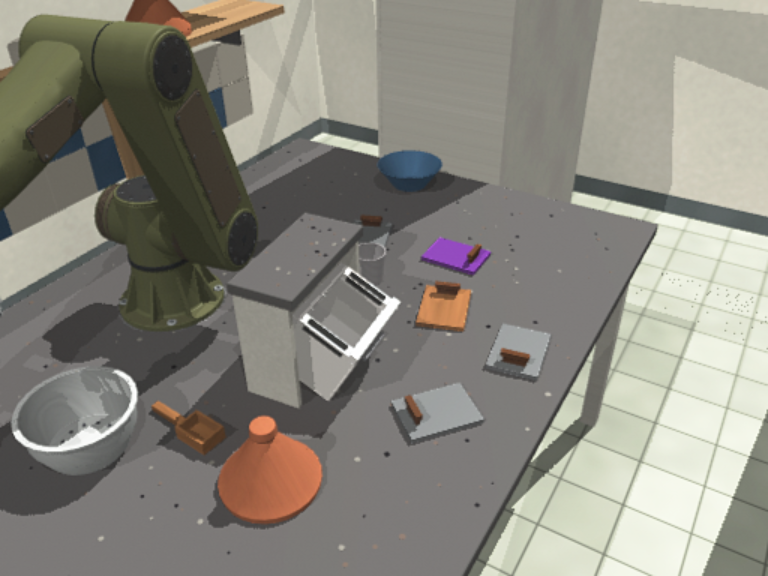

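The top view shows the olive lid at about (310,282) with its handle on the left at (289,289), and the mouth at about (443,300) in front of the slab. The cup is at (291,383), the scoop at (581,385) and the tajine at (583,297). The scene view agrees. Next I measure the lid and the bin.

```bash
cat > m.py <<'E'
from h import *
def rect(xy):
    r=cv2.minAreaRect(np.float32(xy*1000)); return np.round(r[0],1),np.round(r[1],1),round(r[2],2),np.round(cv2.boxPoints(r),1).tolist()
def ray(c,uv,z):
    uv=np.float64(uv); d=np.stack([(uv[:,0]-c['cx'])/c['fx'],(uv[:,1]-c['cy'])/c['fy'],np.ones(len(uv))],-1)@c['R']
    return c['C']+d*((z-c['C'][2])/d[:,2])[:,None]
for n in ['top','scene']:
    c=dict(np.load(n+'.npz')); P=cloud(c); hsv=cv2.cvtColor(c['pixels'],cv2.COLOR_RGB2HSV)
    H,S,V=[hsv[...,i].astype(int) for i in range(3)]; z=P[...,2]; ok=c['depth']>0
    u0,v0=((207,188) if n=='top' else (296,204))
    box=np.zeros(ok.shape,bool); box[v0-35:v0+35,u0-35:u0+35]=1
    m=box&ok&(H<20)&(S>110)&(z<0.05)&(z>0.004)
    f=m&(z<0.017); hd=m&(z>0.034)
    print(n,'lid face',f.sum(),np.median(z[f]),rect(P[f][:,:2]))
    print(' handle',hd.sum(),np.median(z[hd]) if hd.any() else '',rect(P[hd][:,:2]) if hd.sum()>4 else '')
    s=ok&(abs(z-.27)<.006)&(P[...,0]>.2)&(P[...,0]<.7)&(abs(P[...,1])<.3)&(S<60)
    k,l,st,_=cv2.connectedComponentsWithStats(s.astype(np.uint8)); s=l==1+np.argmax(st[1:,4])
    print(' slab',s.sum(),np.median(z[s]),rect(P[s][:,:2]))
    cs,_=cv2.findContours(s.astype(np.uint8),cv2.RETR_EXTERNAL,cv2.CHAIN_APPROX_NONE)
    q=max(cs,key=len)[:,0]; print('  rays',rect(ray(c,q,.27)[:,:2]))
    cs,_=cv2.findContours((m).astype(np.uint8),cv2.RETR_EXTERNAL,cv2.CHAIN_APPROX_NONE)
    for nm,mm,lo,hi in [('tajine',(H<12)&(S>120),.05,.16),('cup/any high',S<60,.06,.09)]:
        a=ok&mm&(z>lo)&(z<hi)&(P[...,0]>.2)&(P[...,0]<.8)
        print(' ',nm,a.sum(),rect(P[a][:,:2])[:2])
E
python3 m.py
```

```text
top lid face 1307 0.012170376356243073 (array([586.1, 293.9]), array([111.3, 149.5]), 18.66, [[509.5, 346.8999938964844], [557.2999877929688, 205.1999969482422], [662.7999877929688, 240.89999389648438], [614.9000244140625, 382.5]])
 handle 82 0.039728933135119715 (array([569.7, 341.5]), array([59.7, 14.1]), 19.21, [[539.2000122070312, 338.29998779296875], [543.7999877929688, 325.0], [600.2000122070312, 344.70001220703125], [595.5999755859375, 358.0]])
 slab 6016 0.27035906827827094 (array([411.7,  -7.8]), array([140.2, 290.6]), 6.33, [[326.1000061035156, 128.89999389648438], [358.1000061035156, -160.0], [497.3999938964844, -144.5], [465.3999938964844, 144.3000030517578]])
  rays (array([411.8,  -7.2]), array([139.6, 289.1]), 6.33, [[326.5, 128.8000030517578], [358.3999938964844, -158.60000610351562], [497.1000061035156, -143.1999969482422], [465.20001220703125, 144.1999969482422]])
  tajine 1288 (array([ 549.7, -312.5]), array([129.2, 127.4]))
  cup/any high 773 (array([389. , -85.4]), array([885.5, 347.4]))
scene lid face 786 0.011858402954078251 (array([587.6, 290.8]), array([109.4
[... 288 characters left out ...]
.7999877929688, 320.6000061035156], [608.0, 491.8999938964844], [558.7000122070312, 495.1000061035156]])
 slab 2672 0.26979401793630453 (array([413.1, -10.4]), array([144.2, 294. ]), 6.61, [[324.6000061035156, 127.4000015258789], [358.3999938964844, -164.6999969482422], [501.70001220703125, -148.10000610351562], [467.79998779296875, 144.0]])
  rays (array([417. , -13.9]), array([144.1, 295.9]), 6.4, [[328.8999938964844, 125.0999984741211], [361.8999938964844, -168.89999389648438], [505.1000061035156, -152.89999389648438], [472.1000061035156, 141.1999969482422]])
  tajine 1721 (array([ 564.8, -326.6]), array([128.4, 107.4]))
  cup/any high 2589 (array([466.7, 995.8]), array([3056.9,  532.5]))
```

```bash
cat >> h.py <<'E'
from scipy.spatial.transform import Rotation as Ro
B=np.array([-.9939,-.1104,0]); Z=np.array([0,0,1.]); a=np.radians(28.6)
MX=B*np.cos(a)+Z*np.sin(a); MZ=-B*np.sin(a)+Z*np.cos(a); MY=np.cross(MZ,MX)
MR=np.stack([MX,MY,MZ],1); MO=np.array([.5091,.0030,.152])
GR=Ro.from_euler('xyz',[np.pi,0,np.radians(18.66)])          # grasp orientation
TR=Ro.from_matrix(np.stack([-MX,MY,-MZ],1))                  # square to the mouth
def go(p,R=None):
    o=get_obs(); C=Ro.from_euler('xyz',o['eef_rot']); R=R or C; d=np.array(p)-o['ee_pos']
    print('t',round(o['time_s'],2),'shift now-axes',np.round(C.inv().apply(d)/.03,2),'target-axes',np.round(R.inv().apply(d)/.03,2),'turn',np.round((C.inv()*R).as_rotvec()/.12,2),'w',round(o['grip_width'],4),'F',np.round(o['force'],1))
E
python3 - <<'E'
from h import *
print(MY,MZ,TR.as_euler('xyz'))
o=get_obs(); p=o['ee_pos']
go([.35,-.1,.36],GR); go([.57,.3413,.36],GR)
# check mouth: rim points in mouth frame
for n in ['top','scene']:
    c=dict(np.load(n+'.npz')); Q=(cloud(c)-MO)@MR; V=c['pixels'].max(-1)
    m=(abs(Q[...,0])<75)&(abs(Q[...,0])<.08)&(abs(Q[...,1])<.11)&(Q[...,2]>.004)&(Q[...,2]<.03)
    w=m&(V>120)
    for nm,s in [('end-',(Q[...,1]<-.06)&(abs(Q[...,0])<.03)),('end+',(Q[...,1]>.06)&(abs(Q[...,0])<.03)),('lip',(Q[...,0]<-.05)&(abs(Q[...,1])<.06))]:
        q=Q[w&s]; print(n,nm,len(q),np.round(np.percentile(q,[2,50,98],axis=0)*1000,1).tolist())
E
```

```text
[ 0.1104 -0.9939  0.    ] [0.47577184 0.05284758 0.87798298] [-3.14159265  0.49916417  0.11062409]
t 0.1 shift now-axes [ 10.61 -12.45  -5.15] target-axes [ 11.78 -11.35  -5.17] turn [-0.01 -0.   -0.82] w 0.0939 F [-0.7  0.3 -0.6]
t 0.1 shift now-axes [ 21.08 -25.12  -5.14] target-axes [ 23.43 -22.94  -5.17] turn [-0.01 -0.   -0.82] w 0.0939 F [-0.7  0.3 -0.6]
top end- 30 [[-27.9, -100.2, 6.8], [-1.3, -97.3, 12.2], [27.9, -77.3, 15.3]]
top end+ 31 [[-26.3, 74.1, 7.6], [3.4, 96.4, 12.3], [28.0, 99.5, 15.6]]
top lip 293 [[-73.7, -57.2, 5.6], [-60.2, 0.4, 19.5], [-54.6, 57.4, 23.3]]
scene end- 44 [[-28.5, -98.4, 9.3], [-0.9, -80.5, 12.2], [27.1, -72.8, 16.6]]
scene end+ 66 [[-27.3, 76.8, 7.2], [0.1, 96.7, 12.1], [29.0, 102.8, 16.4]]
scene lip 170 [[-74.7, -55.1, 16.2], [-66.5, 2.0, 20.2], [-57.6, 57.1, 24.3]]
```

Call:
send_rows(
  motion=[
    [[0,0,-1],[0,0,0],1],
    [[0,0,-1],[0,0,0],1],
    [[0,0,-1],[0,0,0],1],
    [[0,0,-1],[0,0,0],1],
    [[0,0,-1],[0,0,0],1],
    [[0,0,-0.3],[0,0,0],1],
  ],
  squeeze=50,
)

```text
time_s: 0.7
ee_pos: [0.1243, -0.5361, 0.3672]
eef_rot: [3.138, 0.0, 0.228]
force: [-0.6, -0.4, 0.0]
grip_width: 0.0938
grip_force: 0.0
```

Call:
send_rows(
  motion=[
    [[0.84,-1,0],[0,0,0],1],
    [[0.84,-1,0],[0,0,0],1],
    [[0.84,-1,0],[0,0,0],1],
    [[0.84,-1,0],[0,0,0],1],
    [[0.84,-1,0],[0,0,0],1],
    [[0.84,-1,0],[0,0,0],1],
    [[0.84,-1,0],[0,0,0],1],
    [[0.84,-1,0],[0,0,0],1],
    [[0.84,-1,0],[0,0,0],1],
    [[0.84,-1,0],[0,0,0],1],
    [[0.84,-1,0],[0,0,0],1],
    [[0.84,-1,0],[0,0,0],1],
  ],
)

```text
time_s: 1.9
ee_pos: [0.3377, -0.1152, 0.3635]
eef_rot: [-3.141, 0.001, 0.228]
force: [0.5, -0.5, 0.3]
grip_width: 0.0938
grip_force: 0.0
```

Call:
send_rows(
  motion=[
    [[0.84,-1,0],[0,0,0],1],
    [[0.84,-1,0],[0,0,0],1],
    [[0.84,-1,0],[0,0,0],1],
    [[0.84,-1,0],[0,0,0],1],
    [[0.84,-1,0],[0,0,0],1],
    [[0.84,-1,0],[0,0,0],1],
    [[0.84,-1,0],[0,0,0],1],
    [[0.84,-1,0],[0,0,0],1],
    [[0.84,-1,0],[0,0,0],1],
    [[0.84,-1,0],[0,0,0],1],
    [[0.84,-1,0],[0,0,0],1],
    [[0.84,-1,0],[0,0,-0.8],1],
  ],
)

```text
time_s: 3.1
ee_pos: [0.5512, 0.3037, 0.3629]
eef_rot: [3.141, 0.002, 0.324]
force: [0.1, 0.1, 0.8]
grip_width: 0.0941
grip_force: 0.0
```

```bash
python3 -c "
from h import *
go([.57,.3413,.10],GR)"
```

```text
t 3.1 shift now-axes [ 1.01 -0.99  8.76] target-axes [ 1.   -0.99  8.76] turn [ 0.    0.01 -0.01] w 0.0941 F [0.1 0.1 0.8]
```

Call:
send_rows(
  motion=[
    [[1,-1,0],[0,0,0],1],
    [[0,0,1],[0,0,0],1],
    [[0,0,1],[0,0,0],1],
    [[0,0,1],[0,0,0],1],
    [[0,0,1],[0,0,0],1],
    [[0,0,1],[0,0,0],1],
    [[0,0,1],[0,0,0],1],
    [[0,0,1],[0,0,0],1],
    [[0,0,1],[0,0,0],1],
    [[0,0,0.7],[0,0,0],1],
    [[0,0,0],[0,0,0],1],
  ],
)

```text
time_s: 4.2
ee_pos: [0.5678, 0.3392, 0.0989]
eef_rot: [3.14, 0.007, 0.324]
force: [-0.9, 0.4, 0.2]
grip_width: 0.094
grip_force: 0.0
```

Run:
```python
from h import *
go([.57,.3413,.018],GR)
c=cam('wrist'); P=cloud(c); z=P[...,2]; ok=c['depth']>0
m=ok&(abs(z-.04)<.004)&(np.hypot(P[...,0]-.57,P[...,1]-.341)<.05)
print(m.sum(), cv2.minAreaRect(np.float32(P[m][:,:2]*1000)) if m.sum()>5 else '')
cv2.imwrite('pics/w1.png',c['pixels'][...,::-1])
```

```text
t 4.2 shift now-axes [ 0.11 -0.05  2.7 ] target-axes [ 0.09 -0.04  2.7 ] turn [ 0.01  0.06 -0.02] w 0.094 F [-0.9  0.4  0.2]
1007 ((571.4099731445312, 340.6311340332031), (59.862815856933594, 13.966519355773926), 18.943574905395508)
```

View pics/w1.png

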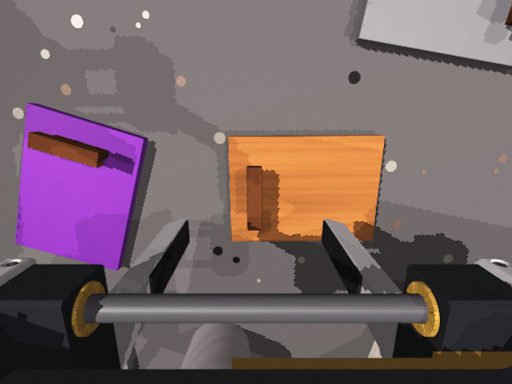

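The wrist view shows the bar at (255,198), midway between the fingers at x≈188 and 325. Its measured centre (571,341) agrees with the top view, so I descend and grip.

Call:
send_rows(
  motion=[
    [[0.1,-0.04,0.7],[0,0.05,0],1],
    [[0,0,1],[0,0,0],1],
    [[0,0,1],[0,0,0],1],
    [[0,0,0],[0,0,0],1],
    [[0,0,0],[0,0,0],-1],
    [[0,0,0],[0,0,0],-1],
    [[0,0,0],[0,0,0],-1],
    [[0,0,0],[0,0,0],-1],
    [[0,0,0],[0,0,0],-1],
    [[0,0,0],[0,0,0],-1],
  ],
  squeeze=60,
)

```text
time_s: 5.25
ee_pos: [0.5725, 0.3424, 0.0227]
eef_rot: [-3.142, -0.006, 0.324]
force: [-0.3, -0.3, 0.4]
grip_width: 0.0495
grip_force: 0.0
```

Call:
send_rows(
  motion=[
    [[0,0,0],[0,0,0],-1],
    [[0,0,0],[0,0,0],-1],
    [[0,0,-0.2],[0,0,0],-1],
    [[0,0,-0.5],[0,0,0],-1],
    [[0,0,-1],[0,0,0],-1],
    [[0,0,-1],[0,0,0],-1],
    [[0,0,-1],[0,0,0],-1],
    [[0,0,-1],[0,0,0],-1],
    [[0,0,-1],[0,0,0],-1],
    [[0,0,-1],[0,0,0],-1],
    [[0,0,-1],[0,0,0],-1],
    [[0,0,-1],[0,0,0],-1],
  ],
)

```text
time_s: 6.45
ee_pos: [0.5706, 0.3417, 0.2864]
eef_rot: [-3.141, -0.007, 0.324]
force: [0.1, -0.7, 0.1]
grip_width: 0.0005
grip_force: 0.0
```

Run:
```python
from h import *
# handle grasp height above underside 37 => handle at mouth y=-50 (lid y -> mouth -y); TCP 18 mm above underside
H=MO+MR@np.array([0,-.050,.018])
print(H)
go(H+MZ*.12,TR); print(get_obs()['qpos'])
```

```text
[0.51214389 0.05364626 0.16780369]
t 6.45 shift now-axes [-3.04  8.89  0.42] target-axes [-0.74  9.33  0.91] turn [ 0.44 -4.21  1.74] w 0.0005 F [ 0.1 -0.7  0.1]
[ 4.84916655e-01  5.28296621e-01  1.01941997e+00 -9.85511799e-04
  1.58649999e+00  1.73186957e+00]
```

The fingers close more slowly than I allowed, so the lift came away empty. I go back over the lid, reopen and re-measure.

Call:
send_rows(
  motion=[
    [[0,0,1],[0,0,0],1],
    [[0,0,1],[0,0,0],1],
    [[0,0,1],[0,0,0],1],
    [[0,0,1],[0,0,0],1],
    [[0,0,1],[0,0,0],1],
    [[0,0,1],[0,0,0],1],
    [[0,0,0],[0,0,0],1],
    [[0,0,0],[0,0,0],1],
    [[0,0,0],[0,0,0],1],
    [[0,0,0],[0,0,0],1],
    [[0,0,0],[0,0,0],1],
    [[0,0,0],[0,0,0],1],
  ],
)

```text
time_s: 7.65
ee_pos: [0.5722, 0.3423, 0.1041]
eef_rot: [-3.141, -0.007, 0.324]
force: [-0.2, 0.6, -0.2]
grip_width: 0.0923
grip_force: 0.0
```

Run:
```python
from h import *
c=cam('wrist'); P=cloud(c); z=P[...,2]; ok=c['depth']>0
m=ok&(abs(z-.04)<.004)&(np.hypot(P[...,0]-.57,P[...,1]-.341)<.06)
r=cv2.minAreaRect(np.float32(P[m][:,:2]*1000)); print(m.sum(),r)
go([r[0][0]/1000,r[0][1]/1000,.018],GR)
```

```text
917 ((571.107421875, 340.84210205078125), (60.428504943847656, 13.456409454345703), 18.996795654296875)
t 7.7 shift now-axes [-0.07  0.04  2.86] target-axes [-0.05  0.04  2.86] turn [-0.   -0.05 -0.02] w 0.0932 F [1.5 0.4 0.3]
```

Call:
send_rows(
  motion=[
    [[-0.05,0.04,0.9],[0,-0.05,-0.04],1],
    [[0,0,1],[0,0,0],1],
    [[0,0,0.95],[0,0,0],1],
    [[0,0,0],[0,0,0],1],
    [[0,0,0],[0,0,0],-1],
    [[0,0,0],[0,0,0],-1],
    [[0,0,0],[0,0,0],-1],
    [[0,0,0],[0,0,0],-1],
    [[0,0,0],[0,0,0],-1],
    [[0,0,0],[0,0,0],-1],
    [[0,0,0],[0,0,0],-1],
    [[0,0,0],[0,0,0],-1],
  ],
)

```text
time_s: 8.9
ee_pos: [0.5711, 0.3407, 0.0179]
eef_rot: [3.142, 0.0, 0.329]
force: [0.2, 0.1, -0.9]
grip_width: 0.0336
grip_force: 0.0
```

Call:
send_rows(
  motion=[
    [[0,0,0],[0,0,0],-1],
    [[0,0,0],[0,0,0],-1],
    [[0,0,0],[0,0,0],-1],
    [[0,0,0],[0,0,0],-1],
    [[0,0,0],[0,0,0],-1],
    [[0,0,0],[0,0,0],-1],
    [[0,0,0],[0,0,0],-1],
  ],
)

```text
time_s: 9.6
ee_pos: [0.5711, 0.3407, 0.0179]
eef_rot: [-3.142, 0.0, 0.329]
force: [0.5, -0.3, -1.9]
grip_width: 0.0135
grip_force: 60.0
```

Call:
send_rows(
  motion=[
    [[0,0,-0.2],[0,0,0],-1],
    [[0,0,-0.4],[0,0,0],-1],
    [[0,0,-0.8],[0,0,0],-1],
    [[0,0,-1],[0,0,0],-1],
    [[0,0,-1],[0,0,0],-1],
    [[0,0,-1],[0,0,0],-1],
    [[0,0,-1],[0,0,0],-1],
    [[0,0,-1],[0,0,0],-1],
    [[0,0,-1],[0,0,0],-1],
    [[0,0,-1],[0,0,0],-1],
    [[0,0,-1],[0,0,0],-1],
    [[0,0,0],[0,0,0],-1],
  ],
)

```text
time_s: 10.8
ee_pos: [0.5717, 0.341, 0.3057]
eef_rot: [-3.14, -0.008, 0.329]
force: [0.3, 0.3, -1.8]
grip_width: 0.0136
grip_force: 60.0
```

```bash
cat >> h.py <<'E'
def lidpose(n='top',off=.003):
    "lid top-face plane, centre and directions from the depth points near the tool"
    o=get_obs(); C=Ro.from_euler('xyz',o['eef_rot']); c=cam(n); P=cloud(c)
    hsv=cv2.cvtColor(c['pixels'],cv2.COLOR_RGB2HSV); Q=C.inv().apply((P-o['ee_pos']).reshape(-1,3)).reshape(P.shape)
    m=(c['depth']>0)&(hsv[...,0]<22)&(hsv[...,1]>110)&(abs(Q[...,0])<.09)&(Q[...,1]>-.06)&(Q[...,1]<.16)&(abs(Q[...,2]-.006)<.012)
    k,l,st,_=cv2.connectedComponentsWithStats(m.astype(np.uint8)); m=l==1+np.argmax(st[1:,4])
    q=Q[m]; A=np.c_[q[:,:2],np.ones(len(q))]; w=np.ones(len(q),bool)
    for _ in range(4):
        s=np.linalg.lstsq(A[w],q[w,2],rcond=None)[0]; w=abs(A@s-q[:,2])<.003
    r=cv2.minAreaRect(np.float32(q[w][:,:2]*1000))
    print(n,w.sum(),'plane slope x,y',np.round(s[:2],4),'z0 mm',round(s[2]*1000,2),'rect in tool axes',np.round(r[0],1),np.round(r[1],1),round(r[2],2))
    return c,m
E
python3 - <<'E'
from h import *
for n in ['top','wrist']:
    c,m=lidpose(n)
H=MO+MR@np.array([0,-.050,.018])
go(H+MZ*.10,TR)
E
```

```text
top 1187 plane slope x,y [0.0003 0.0074] z0 mm 5.38 rect in tool axes [-1.  69.6] [108.7 110.1] 89.66
wrist 21762 plane slope x,y [0.0014 0.0031] z0 mm 5.24 rect in tool axes [ 0.5 50.5] [109.7 150.4] 0.1
t 10.9 shift now-axes [-3.39  8.77  1.48] target-axes [-0.53  9.29  1.98] turn [ 0.45 -4.15  1.78] w 0.0134 F [-0.8 -1.7 -3.5]
```

Call:
send_rows(
  motion=[
    [[0,0,0],[0.08,-0.69,0.3],-1],
    [[0,0,0],[0.08,-0.69,0.3],-1],
    [[0,0,0],[0.08,-0.69,0.3],-1],
    [[0,0,0],[0.08,-0.69,0.3],-1],
    [[0,0,0],[0.08,-0.69,0.3],-1],
    [[0,0,0],[0.08,-0.69,0.3],-1],
    [[0,0,0],[0,0,0],-1],
  ],
)

```text
time_s: 11.6
ee_pos: [0.572, 0.3401, 0.2951]
eef_rot: [-3.142, 0.507, 0.105]
force: [0.9, 0.3, -3.0]
grip_width: 0.0135
grip_force: 60.0
```

Run:
```python
from h import *
H=MO+MR@np.array([0,-.050,.018])
go(H+MZ*.10,TR); print(get_obs()['qpos'])
```

```text
t 11.6 shift now-axes [-0.58  9.28  1.83] target-axes [-0.64  9.27  1.84] turn [-0.02  0.07 -0.04] w 0.0135 F [ 0.9  0.3 -3. ]
[0.42010474 0.93050512 0.42190641 0.19694512 2.26544971 1.97506029]
```

Call:
send_rows(
  motion=[
    [[-0.06,0.5,0],[0,0.07,-0.04],-1],
    [[-0.06,0.9,0],[0,0,0],-1],
    [[-0.06,0.9,0],[0,0,0],-1],
    [[-0.06,0.9,0],[0,0,0],-1],
    [[-0.06,0.9,0],[0,0,0],-1],
    [[-0.06,0.9,0],[0,0,0],-1],
    [[-0.06,0.9,0],[0,0,0],-1],
    [[-0.06,0.9,0],[0,0,0],-1],
    [[-0.06,0.9,0],[0,0,0],-1],
    [[-0.06,0.9,0],[0,0,0],-1],
    [[0,0.67,0],[0,0,0],-1],
    [[0,0,0],[0,0,0],-1],
  ],
)

```text
time_s: 12.8
ee_pos: [0.586, 0.0603, 0.3069]
eef_rot: [-3.137, 0.489, 0.113]
force: [-0.2, 0.2, -1.8]
grip_width: 0.0132
grip_force: 60.0
```

Run:
```python
from h import *
# lid centre is (0.5,50.5) mm in tool axes; mouth x=-tool x, mouth y=tool y
H=MO+MR@np.array([.0005,-.0505,.0173])
go(H+MZ*.04,TR)
lidpose('wrist'); lidpose('top')
for n in ['wrist','scene','top']:
    c=cam(n); np.savez(n+'2.npz',**c)
    cv2.imwrite(f'pics/{n}2.png',c['pixels'][...,::-1])
```

```text
t 12.8 shift now-axes [-0.01 -0.06  3.94] target-axes [ 0.03 -0.07  3.94] turn [-0.03 -0.09  0.02] w 0.0132 F [-0.2  0.2 -1.8]
wrist 21815 plane slope x,y [-0.0012  0.0021] z0 mm 5.21 rect in tool axes [-0.1 50.7] [150.5 110.8] 89.81
top 560 plane slope x,y [-0.0025  0.0075] z0 mm 5.79 rect in tool axes [ -2. 102.] [ 43.6 111.9] 89.74
```

View pics/scene2.png

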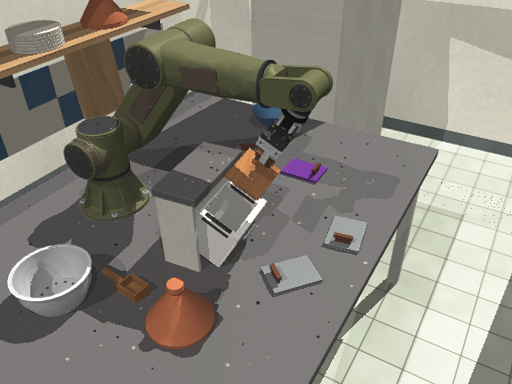

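The scene view shows the lid at about (252,172), held parallel over the open mouth at (235,210), with the bystanders untouched. I close in.

Call:
send_rows(
  motion=[
    [[0.03,-0.07,0.9],[-0.03,-0.09,0.02],-1],
    [[0,0,1],[0,0,0],-1],
    [[0,0,1],[0,0,0],-1],
    [[0,0,1],[0,0,0],-1],
    [[0,0,0.3],[0,0,0],-1],
    [[0,0,0],[0,0,0],-1],
  ],
)

```text
time_s: 13.65
ee_pos: [0.5266, 0.0586, 0.196]
eef_rot: [-3.141, 0.502, 0.112]
force: [0.3, -0.5, -1.5]
grip_width: 0.0132
grip_force: 60.0
```

Run:
```python
from h import *
H=MO+MR@np.array([.0003,-.0505,.0172])
go(H,TR); o=get_obs(); print(o['eef_rot'])
lidpose('wrist')
c=cam('wrist'); Q=(cloud(c)-MO)@MR; V=c['pixels'].min(-1)
w=(V>110)&(Q[...,2]>.004)&(Q[...,2]<.026)&(abs(Q[...,0])<.09)&(abs(Q[...,1])<.12)
for nm,s in [('end-',(Q[...,1]<-.06)&(abs(Q[...,0])<.03)),('end+',(Q[...,1]>.06)&(abs(Q[...,0])<.03)),('lip',(Q[...,0]<-.045)&(abs(Q[...,1])<.06)),('upper',(Q[...,0]>.05)&(abs(Q[...,1])<.06))]:
    q=Q[w&s]; print(nm,len(q),np.round(np.percentile(q,[1,50,99],axis=0)*1000,1).tolist() if len(q) else '')
cv2.imwrite('pics/w3.png',c['pixels'][...,::-1])
```

```text
t 13.65 shift now-axes [0.01 0.09 1.09] target-axes [0.   0.09 1.09] turn [0.   0.03 0.01] w 0.0132 F [ 0.3 -0.5 -1.5]
[-3.14106476  0.50240547  0.11233655]
wrist 21781 plane slope x,y [-0.0008  0.0022] z0 mm 5.2 rect in tool axes [ 0.4 50.7] [150.5 109.8] 89.94
end- 331 [[-29.5, -98.5, 11.9], [-1.6, -96.5, 13.4], [29.1, -94.4, 15.1]]
end+ 374 [[-29.4, 95.0, 12.1], [-1.5, 98.2, 13.6], [29.1, 100.9, 15.2]]
lip 3987 [[-75.3, -58.9, 12.6], [-66.7, -0.2, 21.4], [-57.7, 58.8, 23.0]]
upper 0
```

View pics/w3.png

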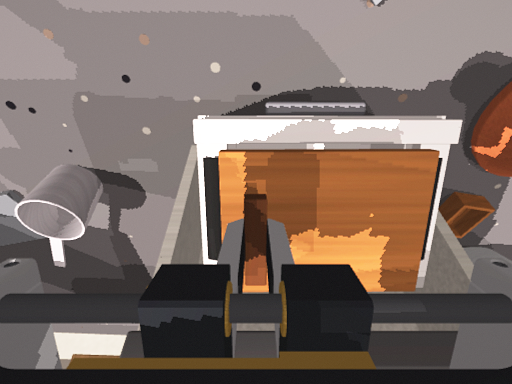

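The wrist view shows the lid spanning x≈219–438 over the mouth, whose lip is at y≈130 and end rims at x≈200 and 440. It is roughly centred. I go down to just above the lip and measure lid against rims in the same view.

Call:
send_rows(
  motion=[
    [[0,0.11,0.1],[0,0.03,0.01],-1],
    [[0,0,0.24],[0,0,0],-1],
    [[0,0,0],[0,0,0],-1],
  ],
)

```text
time_s: 14.05
ee_pos: [0.522, 0.0541, 0.1865]
eef_rot: [3.141, 0.499, 0.11]
force: [0.5, 0.5, -2.3]
grip_width: 0.0133
grip_force: 60.0
```

```bash
cat >> h.py <<'E'
def gaps(n='wrist'):
    c=cam(n); Q=(cloud(c)-MO)@MR*1000; px=c['pixels']; hsv=cv2.cvtColor(px,cv2.COLOR_RGB2HSV)
    wh=(hsv[...,1]<70)&(hsv[...,2]>110)&(c['depth']>0); wd=(hsv[...,0]<22)&(hsv[...,1]>110)&(abs(Q[...,1])<120)&(abs(Q[...,0])<90)
    x,y,z=[Q[...,i] for i in range(3)]
    ed=lambda m,v,p: np.round(np.percentile(v[m],p),1) if m.sum()>20 else None
    for a,b in [(-45,-25),(-25,0),(0,25)]:
        s=(x>a)&(x<b); e1=wh&s&(y<-60)&(y>-120)&(z>4)&(z<18); e2=wh&s&(y>60)&(y<120)&(z>4)&(z<18); L=wd&s&(z>5)&(z<60)
        print('x',a,'rim-',e1.sum(),ed(e1,y,[2,50,98]),ed(e1,z,50),'lid',ed(L,y,[.5,99.5]),'rim+',e2.sum(),ed(e2,y,[2,50,98]),ed(e2,z,50))
    for a,b in [(-60,-20),(-20,20),(20,60)]:
        s=(y>a)&(y<b); e=wh&s&(x<-45)&(x>-90)&(z>14)&(z<26); L=wd&s&(z>5)&(z<60)
        print('y',a,'lip',e.sum(),ed(e,x,[1,50,99]),ed(e,z,50),'lid x',ed(L,x,[.5,99.5]),'z',ed(L,z,50))
    return c
E
python3 - <<'E'
from h import *
H=MO+MR@np.array([.0003,-.0505,.0172])
go(H,TR); lidpose('wrist'); gaps('wrist'); gaps('top'); gaps('scene')
E
```

```text
t 14.05 shift now-axes [-0.   -0.04  0.73] target-axes [ 0.   -0.04  0.73] turn [-0.   -0.   -0.01] w 0.0133 F [ 0.5  0.5 -2.3]
wrist 21751 plane slope x,y [-0.0007  0.0023] z0 mm 5.18 rect in tool axes [ 0.3 50.8] [150.3 110. ] 89.9
x -45 rim- 189 [-98.5 -95.7 -76.9] 13.4 lid [-73.1  74.8] rim+ 153 [ 95.1  98.1 100.9] 13.6
x -25 rim- 221 [-98.4 -95.6 -76.9] 13.4 lid [-73.   74.9] rim+ 180 [ 95.1  98.1 100.4] 13.7
x 0 rim- 198 [-98.5 -95.7 -76.8] 13.5 lid [-72.6  75.1] rim+ 164 [ 94.8  98.1 100.8] 13.6
y -60 lip 1465 [-75.3 -67.1 -58. ] 21.3 lid x [-54.7  54.1] z 34.4
y -20 lip 1464 [-75.3 -67.1 -58. ] 21.4 lid x [-54.7  29.7] z 34.3
y 20 lip 1460 [-75.3 -67.1 -58. ] 21.4 lid x [-54.9  53.2] z 34.2
x -45 rim- 0 None None lid [32.  79.5] rim+ 6 None None
x -25 rim- 0 None None lid [34. 80.] rim+ 6 None None
x 0 rim- 0 None None lid [34.8 80.8] rim+ 6 None None
y -60 lip 0 None None lid x None z None
y -20 lip 0 None None lid x None z None
y 20 lip 0 None None lid x [-51.8  46. ] z 33.4
x -45 rim- 1 None None lid [-71.7  77.1] rim+ 20 None None
x -25 rim- 0 None None lid [-49.5  78.4] rim+ 23 [ 76.3  99.9 102. ] 10.8
x 0 rim- 0 None None lid [-49.7  79.7] rim+ 20 None None
y -60 lip 55 [-74.9 -65.3 -57.5] 20.0 lid x [-52.9  53.6] z 34.0
y -20 lip 56 [-74.7 -66.5 -57.9] 20.1 lid x [-52.7  54.1] z 33.7
y 20 lip 63 [-74.8 -65.9 -57.5] 20.3 lid x [-52.8  53.7] z 33.4
```

The lid is centred on the rims to within about 0.3 mm. I lower it gently and watch the force.

Call:
send_rows(
  motion=[
    [[0,0,0.1],[0,0,-0.01],-1],
    [[0,0,0.1],[0,0,0],-1],
    [[0,0,0.1],[0,0,0],-1],
    [[0,0,0],[0,0,0],-1],
  ],
)

```text
time_s: 14.65
ee_pos: [0.5178, 0.0538, 0.1788]
eef_rot: [-3.141, 0.499, 0.111]
force: [0.2, 0.5, -2.3]
grip_width: 0.0133
grip_force: 60.0
```

Call:
send_rows(
  motion=[
    [[0,0,0.05],[0,0,0],-1],
    [[0,0,0.05],[0,0,0],-1],
    [[0,0,0],[0,0,0],-1],
  ],
)

```text
time_s: 14.95
ee_pos: [0.5166, 0.0537, 0.1765]
eef_rot: [-3.141, 0.498, 0.111]
force: [-0.3, 0.9, -0.9]
grip_width: 0.0135
grip_force: 60.0
```

Run:
```python
from h import *
H=MO+MR@np.array([.0003,-.0505,.0172])
go(H,TR); o=get_obs(); print('F mouth',np.round(MR.T@o['force'],1)); lidpose('wrist'); gaps('wrist')
```

```text
t 14.95 shift now-axes [-0.   -0.03  0.35] target-axes [-0.   -0.03  0.35] turn [-0.   -0.01  0.01] w 0.0135 F [-0.3  0.9 -0.9]
F mouth [-0.3 -0.9 -0.9]
wrist 21762 plane slope x,y [-0.001   0.0022] z0 mm 5.18 rect in tool axes [ 0.3 50.8] [150.7 109.9] 89.85
x -45 rim- 254 [-98.5 -95.2 -75.6] 13.3 lid [-73.4  74.5] rim+ 175 [ 94.7  97.9 100.4] 13.7
x -25 rim- 287 [-98.5 -95.1 -75.6] 13.5 lid [-73.3  74.8] rim+ 200 [ 94.7  98.  100.6] 13.7
x 0 rim- 258 [-98.5 -95.2 -75.6] 13.4 lid [-73.3  75. ] rim+ 183 [ 94.8  98.1 100.7] 13.7
y -60 lip 1610 [-74.9 -66.5 -57.9] 21.3 lid x [-54.7  53.4] z 23.1
y -20 lip 1614 [-74.9 -66.6 -57.9] 21.4 lid x [-54.8  29.6] z 22.6
y 20 lip 1615 [-75.  -66.6 -58. ] 21.4 lid x [-55.   52.7] z 22.5
```

Call:
send_rows(
  motion=[
    [[0.02,0,0.05],[0,0,0],-1],
    [[0,0,0.05],[0,0,0],-1],
    [[0,0,0],[0,0,0],-1],
  ],
)

```text
time_s: 15.35
ee_pos: [0.5161, 0.0535, 0.1741]
eef_rot: [3.142, 0.497, 0.111]
force: [2.5, 0.1, 2.1]
grip_width: 0.0133
grip_force: 60.0
```

Call:
send_rows(
  motion=[
    [[0,0,0.05],[0,0,0],-1],
    [[0,0,0.03],[0,0,0],-1],
    [[0,0,0],[0,0,0],-1],
  ],
)

```text
time_s: 15.65
ee_pos: [0.5151, 0.0533, 0.1722]
eef_rot: [3.141, 0.496, 0.111]
force: [3.9, 1.1, 5.2]
grip_width: 0.0139
grip_force: 60.0
```

Run:
```python
from h import *
H=MO+MR@np.array([.0003,-.0505,.0172])
go(H,TR); o=get_obs(); print('F mouth',np.round(MR.T@o['force'],1)); lidpose('wrist'); gaps('wrist')
```

```text
t 15.65 shift now-axes [-0.02 -0.04  0.2 ] target-axes [-0.02 -0.04  0.2 ] turn [ 0.01 -0.03  0.  ] w 0.0139 F [3.9 1.1 5.2]
F mouth [-1.  -0.7  6.5]
wrist 22341 plane slope x,y [ 0.0021 -0.0285] z0 mm 5.16 rect in tool axes [ 0.5 51.5] [109.4 150.6] 0.06
x -45 rim- 266 [-98.5 -95.2 -75.6] 13.3 lid [-73.   75.7] rim+ 141 [ 95.9  98.5 100.6] 13.6
x -25 rim- 307 [-98.4 -95.1 -75.6] 13.4 lid [-74.1  75.7] rim+ 163 [ 95.9  98.5 100.5] 13.7
x 0 rim- 269 [-98.4 -95.2 -75.6] 13.4 lid [-72.1  75.8] rim+ 151 [ 95.8  98.6 100.6] 13.7
y -60 lip 1708 [-75.  -66.8 -57.7] 21.3 lid x [-55.3  52.5] z 19.0
y -20 lip 1708 [-75.1 -66.8 -57.8] 21.4 lid x [-55.4  28. ] z 19.6
y 20 lip 1715 [-75.1 -66.8 -57.8] 21.4 lid x [-55.4  52.4] z 20.7
```

The lid is in the recess. The far end rests on its bead and the lid swivels slightly in the grip. I press the handle end in with small steps.

Call:
send_rows(
  motion=[
    [[0,0,0.05],[0,0,0],-1],
    [[0,0,0.05],[0,0,0],-1],
    [[0,0,0],[0,0,0],-1],
  ],
)

```text
time_s: 16.05
ee_pos: [0.5137, 0.0536, 0.1695]
eef_rot: [-3.141, 0.496, 0.112]
force: [3.9, 3.4, 4.6]
grip_width: 0.0136
grip_force: 60.0
```

Call:
send_rows(
  motion=[
    [[0,0,0.04],[0,0,0],-1],
    [[0,0,0.04],[0,0,0],-1],
    [[0,0,0],[0,0,0],-1],
  ],
)

```text
time_s: 16.35
ee_pos: [0.5134, 0.0536, 0.1688]
eef_rot: [-3.141, 0.492, 0.112]
force: [10.4, 4.4, 16.0]
grip_width: 0.0132
grip_force: 60.0
```

Run:
```python
from h import *
H=MO+MR@np.array([.0003,-.0505,.0172])
go(H,TR); o=get_obs(); print('F mouth',np.round(MR.T@o['force'],1)); lidpose('wrist'); gaps('wrist')
```

```text
t 16.35 shift now-axes [-0.03 -0.02  0.08] target-axes [-0.03 -0.02  0.08] turn [ 0.   -0.06  0.01] w 0.0132 F [10.4  4.4 16. ]
F mouth [-1.8 -3.2 19.2]
wrist 22686 plane slope x,y [ 0.0081 -0.0553] z0 mm 4.92 rect in tool axes [ 1.5 51.4] [107.  151.1] 0.25
x -45 rim- 272 [-98.5 -95.2 -75.6] 13.3 lid [-72.8  75.5] rim+ 131 [ 96.3  98.7 100.9] 13.7
x -25 rim- 318 [-98.5 -95.1 -75.6] 13.4 lid [-73.5  75.6] rim+ 151 [ 96.4  98.7 101.1] 13.7
x 0 rim- 273 [-98.6 -95.3 -75.6] 13.5 lid [-71.2  75.8] rim+ 136 [ 96.   98.8 100.8] 13.7
y -60 lip 1811 [-75.3 -66.7 -57.7] 21.3 lid x [-55.4  53.2] z 15.9
y -20 lip 1804 [-75.3 -66.7 -57.7] 21.4 lid x [-55.4  26.7] z 17.3
y 20 lip 1751 [-74.8 -66.7 -57.8] 21.4 lid x [-55.4  49.8] z 19.6
```

The handle end is nearly down (top about 12.6 mm) and the far end is still about 8 mm proud on its bead, at 19 N. One more small press, then I open partly, back off and press the other end.

Call:
send_rows(
  motion=[
    [[0,0,0.03],[0,0,0],-1],
    [[0,0,0],[0,0,0],-1],
    [[0,0,0],[0,0,0],-1],
  ],
)

```text
time_s: 16.75
ee_pos: [0.5135, 0.0536, 0.1688]
eef_rot: [-3.141, 0.491, 0.112]
force: [11.4, 5.0, 21.1]
grip_width: 0.0134
grip_force: 60.0
```

Call:
send_rows(
  motion=[
    [[0,0,-0.02],[0,0,0],-0.2],
    [[0,0,0],[0,0,0],-0.2],
    [[0,0,0],[0,0,0],-0.2],
    [[0,0,0],[0,0,0],-0.2],
    [[0,0,0],[0,0,0],-0.2],
    [[0,0,0],[0,0,0],-0.2],
    [[0,0,0],[0,0,0],-0.2],
  ],
)

```text
time_s: 17.45
ee_pos: [0.5119, 0.0532, 0.1665]
eef_rot: [-3.141, 0.498, 0.111]
force: [1.0, 0.0, 0.5]
grip_width: 0.0375
grip_force: 0.0
```

Call:
send_rows(
  motion=[
    [[0,0,-0.5],[0,0,0],-0.2],
    [[0,0,-1],[0,0,0],-0.2],
    [[0,0,-1],[0,0,0],-1],
    [[0,0.9,0],[0,0,0],-1],
    [[0,0.9,0],[0,0,0],-1],
    [[0,0.9,0],[0,0,0],-1],
    [[0,0.9,0],[0,0,0],-1],
    [[0,0,0],[0,0,0],-1],
    [[0,0,0],[0,0,0],-1],
  ],
)

```text
time_s: 18.35
ee_pos: [0.5595, -0.0503, 0.2323]
eef_rot: [-3.141, 0.498, 0.111]
force: [0.2, 0.3, 0.7]
grip_width: 0.0006
grip_force: 0.0
```

Run:
```python
from h import *
go(MO+MR@np.array([0,.057,.030]),TR)
c=gaps('top'); gaps('wrist'); cv2.imwrite('pics/w4.png',cam('wrist')['pixels'][...,::-1])
```

```text
t 18.35 shift now-axes [-0.01 -0.05  2.05] target-axes [-0.01 -0.05  2.05] turn [-0.01 -0.01  0.  ] w 0.0006 F [0.2 0.3 0.7]
x -45 rim- 12 None None lid [-73.5 -27.3] rim+ 0 None None
x -25 rim- 14 None None lid [-73.6 -32.5] rim+ 0 None None
x 0 rim- 16 None None lid [-73.2 -39.5] rim+ 0 None None
y -60 lip 78 [-74.5 -62.9 -53.9] 20.2 lid x [-53.7  32.4] z 16.0
y -20 lip 3 None None lid x None z None
y 20 lip 0 None None lid x None z None
x -45 rim- 172 [-98.6 -94.2 -75.1] 13.3 lid [-74.2  75.6] rim+ 147 [ 78.   97.1 100.6] 13.5
x -25 rim- 198 [-98.5 -94.1 -75.2] 13.2 lid [-74.6  75.9] rim+ 189 [ 77.6  97.  100.6] 13.6
x 0 rim- 182 [-98.3 -94.1 -75.4] 13.3 lid [-74.2  75.5] rim+ 161 [ 78.   97.2 100.6] 13.5
y -60 lip 893 [-74.6 -66.8 -58. ] 21.2 lid x [-55.2  53.5] z 15.8
y -20 lip 897 [-74.6 -66.8 -58. ] 21.3 lid x [-55.2  53.2] z 17.3
y 20 lip 901 [-74.7 -66.8 -58.1] 21.3 lid x [-55.2  52.3] z 19.4
```

View pics/w4.png

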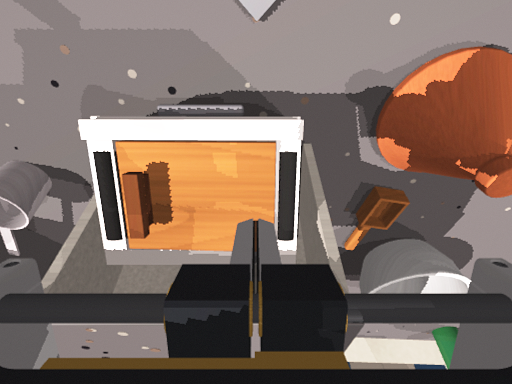

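The wrist view shows the lid in the recess between the black seals (x≈107 and 287), handle at the left (137,205), and the shut fingertips over its right end. The right end is still proud. I press there.

Call:
send_rows(
  motion=[
    [[0,-0.05,1],[0,0,0],-1],
    [[0,0,0.8],[0,0,0],-1],
    [[0,0,0.3],[0,0,0],-1],
    [[0,0,0.1],[0,0,0],-1],
    [[0,0,0],[0,0,0],-1],
  ],
)

```text
time_s: 19.0
ee_pos: [0.5285, -0.052, 0.1751]
eef_rot: [-3.141, 0.497, 0.112]
force: [-0.1, 0.3, 0.2]
grip_width: 0.0006
grip_force: 0.0
```

Call:
send_rows(
  motion=[
    [[0,0,0.04],[0,0,0],-1],
    [[0,0,0.04],[0,0,0],-1],
    [[0,0,0.04],[0,0,0],-1],
    [[0,0,0],[0,0,0],-1],
  ],
)

```text
time_s: 19.4
ee_pos: [0.5263, -0.0524, 0.1713]
eef_rot: [-3.141, 0.498, 0.111]
force: [0.4, -0.1, 0.1]
grip_width: 0.0004
grip_force: 0.0
```

Run:
```python
from h import *
o=get_obs(); print('tcp in mouth mm',np.round(MR.T@(o['ee_pos']-MO)*1000,1),'F',np.round(MR.T@o['force'],1))
```

```text
tcp in mouth mm [-0.4 57.  22.2] F [-0.3  0.1  0.2]
```

Call:
send_rows(
  motion=[
    [[0,0,0.04],[0,0,0],-1],
    [[0,0,0.04],[0,0,0],-1],
    [[0,0,0.04],[0,0,0],-1],
    [[0,0,0],[0,0,0],-1],
  ],
)

```text
time_s: 19.8
ee_pos: [0.5251, -0.0526, 0.1688]
eef_rot: [3.142, 0.496, 0.111]
force: [2.6, 0.3, 5.0]
grip_width: 0.0005
grip_force: 3.1
```

Call:
send_rows(
  motion=[
    [[0,0,0.04],[0,0,0],-1],
    [[0,0,0.04],[0,0,0],-1],
    [[0,0,0],[0,0,0],-1],
  ],
)

```text
time_s: 20.1
ee_pos: [0.5237, -0.0529, 0.1663]
eef_rot: [3.142, 0.497, 0.111]
force: [2.2, -2.1, 3.0]
grip_width: 0.0002
grip_force: 2.1
```

Call:
send_rows(
  motion=[
    [[0,0,0.04],[0,0,0],-1],
    [[0,0,0.04],[0,0,0],-1],
    [[0,0,0],[0,0,0],-1],
  ],
)

```text
time_s: 20.4
ee_pos: [0.5221, -0.0529, 0.1636]
eef_rot: [-3.141, 0.498, 0.111]
force: [0.3, -0.3, 0.0]
grip_width: 0.0007
grip_force: 0.3
```

Call:
send_rows(
  motion=[
    [[0,0,0.04],[0,0,0],-1],
    [[0,0,0.04],[0,0,0],-1],
    [[0,0,0],[0,0,0],-1],
  ],
)

```text
time_s: 20.7
ee_pos: [0.5219, -0.0529, 0.1632]
eef_rot: [3.142, 0.495, 0.111]
force: [5.8, 0.1, 12.9]
grip_width: 0.0004
grip_force: 7.1
```

Run:
```python
from h import *
o=get_obs(); print('tcp in mouth mm',np.round(MR.T@(o['ee_pos']-MO)*1000,1),'F',np.round(MR.T@o['force'],1))
```

```text
tcp in mouth mm [-0.4 57.  12.9] F [ 1.1  0.6 14.1]
```

It has snapped down: the tip is at 12.9 mm, stiff, at 14 N. I press a little firmer, back off and check both ends.

Call:
send_rows(
  motion=[
    [[0,0,0.03],[0,0,0],-1],
    [[0,0,0.02],[0,0,0],-1],
    [[0,0,0],[0,0,0],-1],
  ],
)

```text
time_s: 21.0
ee_pos: [0.5219, -0.0529, 0.1631]
eef_rot: [3.141, 0.493, 0.111]
force: [9.6, 2.5, 23.1]
grip_width: 0.0006
grip_force: 12.1
```

Call:
send_rows(
  motion=[
    [[0,0,-0.2],[0,0,0],-1],
    [[0,0,-1],[0,0,0],-1],
    [[0,0,-1],[0,0,0],-1],
    [[0,0,-1],[0,0,0],-1],
    [[0,0,-1],[0,0,0],-1],
    [[0,0,0],[0,0,0],-1],
  ],
)

```text
time_s: 21.6
ee_pos: [0.5816, -0.0462, 0.2736]
eef_rot: [3.141, 0.494, 0.111]
force: [0.2, -0.4, -0.3]
grip_width: 0.0006
grip_force: 0.0
```

```bash
cat >> h.py <<'E'
def seat(n):
    c=cam(n); Q=(cloud(c)-MO)@MR*1000; hsv=cv2.cvtColor(c['pixels'],cv2.COLOR_RGB2HSV)
    x,y,z=[Q[...,i] for i in range(3)]; ok=c['depth']>0
    L=ok&(hsv[...,0]<22)&(hsv[...,1]>110)&(abs(x)<53)&(abs(y)<73)&(z>4)&(z<24)
    W=ok&(hsv[...,1]<70)&(hsv[...,2]>110)&(abs(x)<45)&(abs(y)>80)&(abs(y)<97)&(z>4)&(z<20)
    for nm,m in [('lid',L),('rim',W)]:
        A=np.c_[x[m],y[m],np.ones(m.sum())]; w=np.ones(len(A),bool)
        if len(A)<20: print(n,nm,len(A)); continue
        for _ in range(5): s=np.linalg.lstsq(A[w],z[m][w],rcond=None)[0]; w=abs(A@s-z[m])<2
        print(n,nm,w.sum(),'slope',np.round(s[:2],4),'z centre',round(s[2],2))
    g=ok&(hsv[...,0]<22)&(hsv[...,1]>110)&(abs(x)<70)&(abs(y)<90)&(z>4)&(z<16)
    print('  lid rect',cv2.minAreaRect(np.float32(Q[g][:,:2])))
    return c
E
python3 - <<'E'
from h import *
for n in ['wrist','scene','top']: seat(n)
gaps('wrist')
E
```

```text
wrist lid 9914 slope [0.0018 0.0011] z centre 13.41
wrist rim 337 slope [0.0062 0.0002] z centre 13.53
  lid rect ((-0.5773887634277344, 0.22994232177734375), (109.44839477539062, 152.32504272460938), 0.012126605957746506)
scene lid 725 slope [-0.0017 -0.0058] z centre 12.29
scene rim 30 slope [0.0501 0.003 ] z centre 13.54
  lid rect ((-0.3131561279296875, -3.0183181762695312), (108.45654296875, 157.26141357421875), 0.3016371726989746)
top lid 127 slope [ 0.002  -0.0277] z centre 10.35
top rim 5
  lid rect ((-10.097557067871094, -57.57581329345703), (36.10578918457031, 91.90412902832031), 83.90562438964844)
x -45 rim- 130 [-98.4 -78.7 -75.3] 13.2 lid [-74.6  75.7] rim+ 148 [ 76.8  81.1 100.8] 13.4
x -25 rim- 156 [-98.3 -78.6 -74.9] 13.4 lid [-74.7  76. ] rim+ 170 [ 77.6  80.9 100.8] 13.4
x 0 rim- 143 [-98.3 -78.6 -75. ] 13.3 lid [-74.7  75.5] rim+ 170 [ 76.6  81.1 101. ] 13.5
y -60 lip 690 [-74.9 -66.8 -57.6] 21.2 lid x [-54.9  53.7] z 13.7
y -20 lip 692 [-74.9 -66.9 -57.6] 21.2 lid x [-55.   53.6] z 13.4
y 20 lip 682 [-75.  -66.4 -57.7] 21.3 lid x [-55.   52.5] z 13.4
```

The lid's top face is level with the rims (13.4 vs 13.5 mm in the same view), its slope is under 0.002 and it is centred within 1 mm. The gripper is well clear, so I hand in.

```bash
python3 -c "
from station import *
print(hand_in())"
```

```text
the job is handed in; nothing more can be done
None
```

The job is handed in: the olive-wood lid sits fully home in the bin's mouth, handle out, flush at both ends and centred within about 1 mm. It was pressed in at no more than about 25 N, and the tajine lid, cup and scoop were not touched.

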